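Close the split mould in the trigger bar clamp, then release it

TASK

Close the split test-bar mould with the bar clamp: squeeze the sprung trigger again and again so the jaw walks the loose half fully home against the fixed half, until the jaw presses it with about 10 newtons (under 7 is too loose, over 14 spoils the mould), let go of the trigger and leave it clamped for at least a second. Then press the release tab so that the jaw lets go of the mould, let the tab up again, and leave the mould closed in its guide. Work the clamp by its trigger and tab only: do not push the jaw, its bar or the mould with the fingers, and leave the things lying around where they are.

Things in the scene. Friction and masses are not known exactly. Their poses are not given: they have to be found in the camera images.
- clamp: Bar clamp fixed on the bench by a 250 x 90 x 10 mm aluminium plate. Origin on the bench under it, z up; +x is the closing direction along the bar, roughly the world's +y (up to 0.45 rad off). In this frame (mm): plate x -145 to 105; grey housing x -125 to -50, y +-22, to z 82; two guide rails 14 high at y +-30; toothed bar 10 wide, to z 49, tail out behind to x -190 with the jaw back.
- grip_top (a point): Centre of the top of the fixed upright black grip, 136 mm above the bench: 20 mm (clamp x) by 28 mm (y) post on the housing, clamp x -120 to -100 mm, behind the trigger. At rest a 28 mm free gap lies between grip and trigger, and both together measure 60 mm over their outer faces.
- seat (a point): Centre of the face of the fixed mould half on which the loose half closes: clamp x 50 mm, z 35 mm. The fixed half is 30 x 50 x 50 mm, with the dark fixed jaw (22 x 60 x 66 mm, to z 76) behind it.
- jaw: Moving jaw: upright 50 x 50 mm plate, pad on springs in front, toothed bar behind. Origin under the pad's unloaded face, z 10 mm, axes as the clamp's. Starts at clamp x -22 to -14 mm; touches a home mould at 6 mm, then gives 1 N per mm until the pad bottoms at 19 mm and load shoots up. Let go, it drops back to the last tooth caught (6 mm apart): holds near 4, 10 (about 3 N) and 15 mm (about 9 N).
- mould: Loose mould half: aluminium block 44 (along clamp x) x 50 x 50 mm, about 0.3 kg, on the base plate between the rails with 1.5 mm play each side. Origin: centre of its underside; axes as the clamp's. Starts 8 to 18 mm short of home; fully home (closed on the fixed half) the origin is at clamp x 28 mm, z 10 mm.
- trigger (a joint): Trigger angle, rad: 0 at rest (upright), grows as squeezed back to the grip (clamp -x), stop at 0.42. Black lever 12 mm thick, 26 wide, pivot at clamp x -66, z 70 mm. Each squeeze takes the jaw one tooth (6 mm) on, caught at 0.30 to 0.36; let it fully back (sprung) before the next. On the last tooth, squeezing on to the stop overloads the mould: stop by force.
- trigger_face (a point): Where to squeeze: on the trigger's front face (clamp +x side), 52 mm above the pivot, 122 mm above the bench, 14 mm below the lever's top; moves 22 mm in a full squeeze. Steady force here: 2 N at rest, 6 to 10 N while walking the jaw; with the mould home it climbs as the pad loads, 13 to 16 N when the 9 N tooth is caught; over 17 N is too much. Squeezing fast adds several N.
- tab (a joint): Release tab angle, rad: -0.2 to -0.01 at rest, depending on the tooth; grows as pressed down, frees the bar at about 0 to 0.05, stop at 0.16. It takes 3 to 8 N under load. tab_top goes down 8 to 17 mm from rest to the stop. The pad's springs then throw the jaw back off the mould. It springs up when let go.
- tab_top (a point): Centre of the top face of the release tab, a steel plate 26 x 30 mm behind the grip, over the bar's tail; at rest 81 to 91 mm above the bench and 49 mm behind the grip's rear face. Press straight down.
- weight_a: Bystander: steel disc weight 64 mm across, 30 mm high with its knob; origin under its centre.
- beaker: Bystander: clear plastic beaker 66 mm across, 85 mm high; origin under its centre.
- timer: Bystander: black lab timer 62 x 48 x 16 mm lying flat; origin under its centre.
- wrench: Bystander: steel wrench 150 mm long lying flat; origin under its middle.
- weight_b: Bystander: steel disc weight 80 mm across, 34 mm high with its knob; origin under its centre.
- stand: Bystander: black plastic cradle 90 x 70 x 57 mm; origin under its centre.

How it is judged:
By the outcome, as a careful person would: the job done as asked, in the order asked, and still so for the second after the job is handed in, with the robot touching nothing.
It also fails if it takes over 72 s, if anything falls off the work surface, if the arm or the gripper's body presses on something with over 40 N, if the wrist force passes 120 N, or if a joint passes its speed limit or range.

ROBOT

A 6-joint arm with a two-finger parallel gripper is mounted at the origin on the work surface. World frame = base frame: x ahead of the robot, y to its left, z up, the work surface at z = 0. Lengths are in m, angles in rad, forces in N, time in s.
With the tool pointing down it reaches from about 0.375 to 0.9 m from the base axis. Payload 3.1 kg.
Tool frame: the origin (TCP) lies midway between the tips of the shut fingers; the grasp point (between the pads) lies 19 mm behind it; z points along the fingers, y is the line along which they close (so a half turn about z gives the same grasp; the last joint's range is limited). The gripper opens to 85 mm and grips with 20 to 120 N. Pads are 22 mm wide; open, the fingers measure 114 mm over their backs; the gripper's body (76 mm by 85 mm) begins 54 mm behind the grasp point. The pads swing forward as they close: fully open they stand 13 mm farther back than shut.
Start: joints at [-1.29, 0.527, 1.433, -0, 1.181, -0.178], TCP at [0.277, -0.56, 0.231] pointing down, gripper open.
Joint ranges: [-3.08, 3.08], [-0.75, 2.2], [0.22, 2.44], [-1.43, 4.57], [0, 2.65], [-2.85, 2.85]. Speed limits (rad/s): [2.79, 2.79, 3.14, 3.14, 3.14, 3.14].

INTERFACE

Orientations are given as a unit quaternion [x, y, z, w].
In Python, from station import manip gives the robot as it stands.
- The arm moves only by the tool step_arm, never from a script. Its argument "targets" is text: rows parted by semicolons, each of 4 numbers parted by spaces: the shift along the tool's x, y, z in mm, then the turn about the tool's z in degrees. A call has 1 to 12 rows; each row is the pose to reach, as a shift and turn from the pose commanded when the call began, along the tool's axes at that moment; what a row does not reach only later rows make up. A row lasts 1/10 s, in which the tool goes at most 50 mm and 8.59 degrees, less where a joint would pass 70% of its speed; a pose out of reach is approached as far as the arm can. A call with a gripper value outside its range is refused whole. "gripper" is the closure, from 0 (fully open) to 1 (shut), set as the call begins (left out, the last holds). The fingers move at their own pace and stop on an object; "squeeze" is the grip in N (left out, the last holds). Time passes only in rows, so rows that repeat a pose let the fingers close. It gives the time, the measured TCP pose, the force, the opening and the grip force at its end, in the units of the state.
- manip.sense(): the state, without advancing time (a new reading comes with each control period).
- manip.snapshot(name): name is "scene" or "top"; returns the picture (400x640x3 uint8, red, green, blue); there is no depth.
- manip.get_calibration(name): a dict with "fov_y" (degrees; the focal length in pixels is half the picture's height over the tangent of half this angle, whatever the lens; pixels are square), "cx", "cy" (the principal point, pixels), "extrinsics" (4x4, takes a point from camera to world coordinates). Camera axes: x right, y down, z forward; pixel columns grow to the right and rows downward; lengths in m; the calibration is good to about 2 mm. A picture is of the moment at which its call begins. get_calibration takes no time and is no camera call.
- manip.sign_off(): hands the job in; it is judged then, once.
Trained networks look in the newest picture that a camera, given by its name, has taken for a name from the list of things; names that differ only in an ending like _2 or _b are one class to them, and where a whole thing is asked for, a point or a joint stands for the part that bears it (a point fixed in the world has none). Each returns a list of dicts, best first, with "p" (0 to 1); they miss things now and then, are a little off and sometimes report something else, mostly with a low value. They report only what shows in the picture. A call takes as long as a camera call.
- manip.recognise(camera, query): "position" ([column, row] in pixels, amid what is visible of it).
- manip.masks_of(camera, query): "pixels" (400x640 bool, what is visible of it) and "position" ([column, row] in pixels, amid what is visible of it).
- manip.mark_of(camera, query): "position" ([column, row] in pixels: a listed point, or the origin of a listed thing).
The state is a dict: "t": time; "q": joint angles; "qd": joint speeds; "tau": joint torques, N m; "tcp_pos": TCP position; "tool_rot": TCP orientation; "force": force on the tool from outside, world axes, zero at the start; "ft_torque": the same for the moment, N m; "finger_gap": opening from 0.0 (shut) to 1.0 (fully open); "gripper_force": force on a finger pad.
Only numpy, scipy, OpenCV 4.12 (cv2) and the standard library are available. Lean on these libraries where they do the work, as an engineer would, in place of code of your own. Each camera call takes 0.05 s, during which the arm holds its last target. There are 200 camera calls.

## Working session

There is one attempt and no reset: what is moved stays moved. The work goes in short steps, Python scripts to look and compute and a tool call to move; the robot and the scene stay as the last step left them, time stands still between calls to the robot, and variables do not carry over. Pictures are saved under pics/ and viewed, at most 13 in all, crops included, and the job is handed in when it is done.

Besides the shell and the picture viewer there is one more tool, called as a command line: name --argument value ..., lists and objects as JSON in quotes. step_arm: Moves the arm, as the interface text tells. Its arguments: {"type":"object","properties":{"targets":{"type":"string"},"gripper":{"type":"number"},"squeeze":{"type":"number"}},"required":["targets"]}

```bash
mkdir -p pics; cat > h.py <<'E'
import numpy as np, cv2
from station import manip
def ray(cam,px):
    c=manip.get_calibration(cam); f=200/np.tan(np.radians(c["fov_y"])/2); E=np.array(c["extrinsics"])
    d=E[:3,:3]@np.array([(px[0]-c["cx"])/f,(px[1]-c["cy"])/f,1]); return E[:3,3],d/np.linalg.norm(d)
def atz(cam,px,z):
    o,d=ray(cam,px); return o+d*(z-o[2])/d[2]
def proj(cam,p):
    c=manip.get_calibration(cam); f=200/np.tan(np.radians(c["fov_y"])/2); E=np.array(c["extrinsics"])
    q=E[:3,:3].T@(np.array(p)-E[:3,3]); return np.array([c["cx"]+f*q[0]/q[2],c["cy"]+f*q[1]/q[2]])
def tri(pxs):
    A=np.zeros((3,3));b=np.zeros(3)
    for cam,px in pxs:
        o,d=ray(cam,px);M=np.eye(3)-np.outer(d,d);A+=M;b+=M@o
    return np.linalg.solve(A,b)
E
python3 - <<'E'
from h import *
for c in("scene","top"):
    im=manip.snapshot(c); cv2.imwrite(f"pics/{c}0.png",im[:,:,::-1])
    E=np.array(manip.get_calibration(c)["extrinsics"]);print(c,E[:3,3].round(3),manip.get_calibration(c)["fov_y"])
Z=dict(clamp=0,grip_top=.136,seat=.035,mould=.01,jaw=.01,trigger_face=.122,tab_top=.086,weight_a=0,beaker=0,timer=0,wrench=0,weight_b=0,stand=0)
for n,z in Z.items():
    pp=[]
    for c in("scene","top"):
        r=manip.mark_of(c,n)
        for k in r[:2]: print(n,c,np.round(k["position"],1),round(k["p"],2),atz(c,k["position"],z).round(4))
        if r: pp.append((c,r[0]["position"]))
    if len(pp)==2: print("   tri",tri(pp).round(4))
s=manip.sense();print(s)
E
```

```text
scene [ 1.169 -0.522  1.037] 47.40650651261437
top [0.337 0.098 1.735] 42.827665552244554
clamp scene [294.9 246.8] 0.67 [0.5866 0.0054 0.    ]
clamp top [354.3 205.3] 0.64 [ 0.5785 -0.0091  0.    ]
clamp top [385.3 192.4] 0.26 [ 0.6203 -0.1175  0.    ]
   tri [ 0.5833 -0.0026  0.0029]
grip_top scene [264.2 239.9] 0.95 [ 0.5924 -0.1018  0.136 ]
grip_top top [386.2 190.5] 0.64 [ 0.6042 -0.1038  0.136 ]
grip_top top [236.4 187.9] 0.45 [0.6262 0.3725 0.136 ]
   tri [ 0.6008 -0.1046  0.1467]
seat scene [280.4 220.4] 0.68 [0.5083 0.0252 0.035 ]
seat top [337.7 201.8] 0.75 [0.5871 0.0485 0.035 ]
   tri [0.5604 0.0239 0.0876]
mould scene [291.  238.3] 0.91 [0.5626 0.0138 0.01  ]
mould top [348.1 201.3] 0.65 [0.5915 0.0122 0.01  ]
   tri [0.5826 0.007  0.0359]
jaw scene [285.6 246.2] 0.65 [ 0.5718 -0.0163  0.01  ]
jaw top [354.1 203.9] 0.53 [ 0.582 -0.008  0.01 ]
jaw top [351.2 175.5] 0.39 [ 0.681  -0.0016  0.01  ]
   tri [ 0.5776 -0.0128  0.0134]
trigger_face scene [272.9 232.2] 0.46 [ 0.5808 -0.063   0.122 ]
trigger_face top [370.8 199.4] 0.59 [ 0.5791 -0.055   0.122 ]
   tri [ 0.5784 -0.0
[... 1412 characters left out ...]
{'t': 1.4, 'q': array([-1.29050587e+00,  5.27516226e-01,  1.43263958e+00,  1.02204404e-05,
        1.18139355e+00, -1.78466993e-01]), 'qd': array([ 1.32299644e-03,  7.45660231e-05,  1.13917337e-03,  3.23173968e-04,
       -2.07762295e-04,  5.66070050e-04]), 'tau': array([-9.15504970e-04, -4.42320693e+01, -1.78416735e+01, -2.71781273e-04,
        9.02331412e-04,  6.38240948e-06]), 'tcp_pos': array([ 0.27682228, -0.56036525,  0.23131969]), 'tool_rot': array([9.73808285e-01, 2.27370676e-01, 5.82317767e-06, 2.13784149e-05]), 'force': array([-0.63747801, -0.53342089,  1.160168  ]), 'ft_torque': array([-0.01885202,  0.0734902 , -0.02487722]), 'gripper_force': 0.0, 'finger_gap': 0.9991728906018249}
```

```bash
python3 - <<'E'
import cv2,numpy as np
a=cv2.imread("pics/scene0.png")[170:320,200:380];b=cv2.imread("pics/top0.png")[150:250,290:440]
cv2.imwrite("pics/c1.png",cv2.resize(a,None,fx=4,fy=4,interpolation=cv2.INTER_CUBIC))
cv2.imwrite("pics/c2.png",cv2.resize(b,None,fx=5,fy=5,interpolation=cv2.INTER_CUBIC))
E
```

```text
(no output)
```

View pics/c1.png

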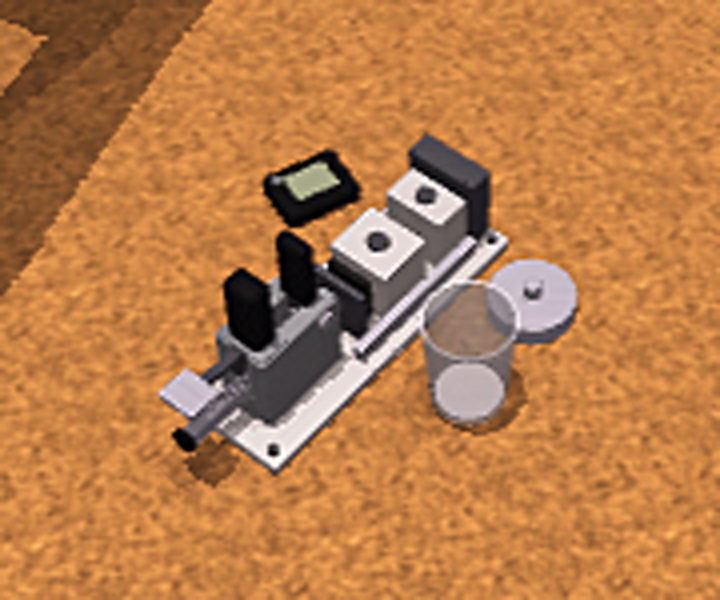

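View pics/c2.png

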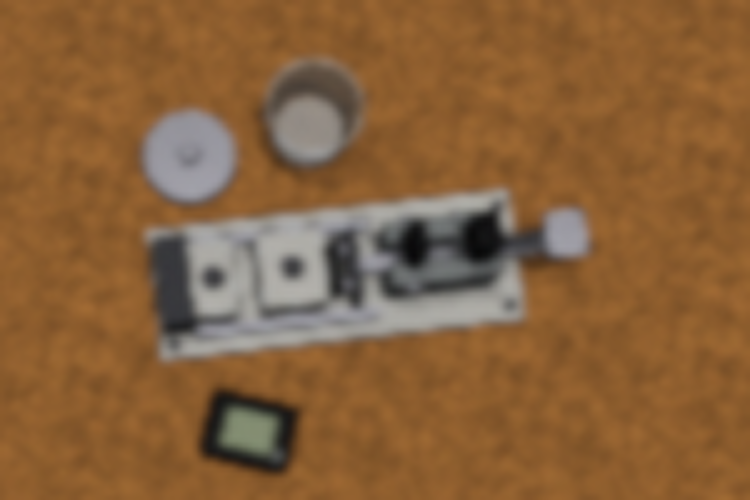

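The scene view shows the grip top near (262,239), trigger top near (273,230) and tab near (246,268). The beaker and a weight sit on the clamp's -y side and the timer on its +y side. Next I fit the clamp pose from the corners.

```bash
cat > fit.py <<'E'
from h import *
from scipy.optimize import least_squares
P=[("top",(105,45,10),(322.4,221.6)),("top",(-145,45,10),(394.6,214)),("top",(-145,-45,10),(391.6,188)),("top",(105,-45,10),(319,196)),
("scene",(105,-45,10),(326.2,228.8)),("scene",(-145,-45,10),(268.8,287.5)),("scene",(102,-30,76),(322.5,214.5)),("scene",(102,30,76),(306.2,203.8)),
("scene",(-110,0,136),(262,239)),("top",(-110,0,136),(386.4,197)),("top",(-169+4,0,86),(404,196.6)),("scene",(-165,0,86),(246.3,268))]
def w(p,v):
    c,s=np.cos(v[2]),np.sin(v[2]); x,y,z=np.array(p)/1e3
    return np.array([v[0]+c*x-s*y,v[1]+s*x+c*y,z])
def res(v): return np.concatenate([proj(c,w(p,v))-np.array(u) for c,p,u in P])
if __name__=="__main__":
    r=least_squares(res,[.58,0,1.47],loss="soft_l1");v=r.x;print(v)
    print(res(v).reshape(-1,2).round(1))
    for n,p in dict(grip=(-110,0,136),face=(-60,0,122),tab=(-169,0,86),beaker=(0,0,0)).items(): print(n,w(p,v).round(4))
E
python3 fit.py
```

```text
[5.77510563e-01 1.25895205e-03 1.65306960e+00]
[[-0.1  0.1]
 [ 0.7 -0.4]
 [ 0.3 -0.3]
 [ 0.5 -0.3]
 [ 0.7  0.4]
 [-0.8 -0.9]
 [ 0.1 -2.2]
 [-0.  -1.4]
 [-1.3  1.1]
 [ 1.5 -1.1]
 [-1.3 -0.1]
 [ 0.9 -2.2]]
grip [ 0.5866 -0.1084  0.136 ]
face [ 0.5824 -0.0585  0.122 ]
tab [ 0.5914 -0.1672  0.086 ]
beaker [0.5775 0.0013 0.    ]
```

```bash
cat >> h.py <<'E'
from scipy.spatial.transform import Rotation as R
def delta(goal):
    s=manip.sense(); M=R.from_quat(s["tool_rot"]).as_matrix()
    return (M.T@(np.array(goal)-s["tcp_pos"])*1e3).round(1)
E
python3 - <<'E'
from fit import *
v=[.5775,.0013,1.653]
g=w((-38,0,190),v); print(g,delta(g))
E
```

```text
[ 0.58062022 -0.03657168  0.19      ] [ 504.3 -335.1   41.3]
```

step_arm --targets "38 -25 2 -5;80 -53 5 -11;122 -81 8 -17;164 -109 11 -23;206 -137 14 -29;248 -165 18 -35;290 -193 22 -41;332 -221 26 -47;374 -249 30 -53;416 -277 34 -59;458 -305 38 -65;500 -333 41 -68.4" --gripper 1

```text
t: 2.6
tcp_pos: [0.5752, -0.0442, 0.1907]
tool_rot: [0.676, 0.737, 0.0, 0.0]
force: [1.3, -0.5, -0.4]
finger_gap: 0.003
gripper_force: 0.0
```

```bash
python3 - <<'E'
from fit import *
v=[.5775,.0013,1.653]
s=manip.sense();g=w((-38,0,120),v); print(s["t"],g,delta(g),s["force"],s["finger_gap"],R.from_quat(s["tool_rot"]).as_matrix().round(3))
im=np.vstack([np.pad(manip.snapshot("scene")[150:300,180:380],((0,0),(0,0),(0,0))),manip.snapshot("top")[120:270,270:470]])
cv2.imwrite("pics/m1.png",cv2.resize(im[:,:,::-1],None,fx=2,fy=2,interpolation=cv2.INTER_CUBIC))
E
```

```text
2.6 [ 0.58062022 -0.03657168  0.12      ] [ 7.1  6.  70.7] [ 1.31159049 -0.47809105 -0.35355817] 0.0030245192202653544 [[-0.085  0.996  0.   ]
 [ 0.996  0.085 -0.   ]
 [-0.     0.    -1.   ]]
```

View pics/m1.png

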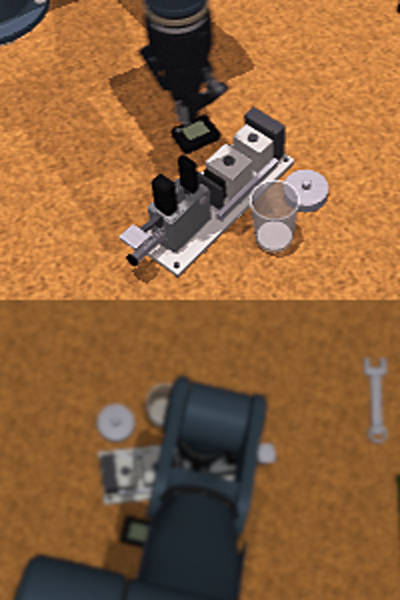

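The shut gripper is above and in front of the trigger (tips near scene pixel (273,208)), with nothing disturbed. I'll re-read the settled pose before descending.

```bash
python3 - <<'E'
from fit import *
v=[.5775,.0013,1.653]
s=manip.sense();g=w((-38,0,120),v); print(s["t"],s["tcp_pos"],delta(g),s["force"])
E
```

```text
2.7 [ 0.57664658 -0.04069194  0.1905203 ] [ 3.7  4.2 70.5] [-1.47142604 -0.77582961  0.3559788 ]
```

step_arm --targets "4 0 20 0;4 0 45 0;4 0 62 0;4 0 70 0;4 0 70 0;4 0 70 0"

```text
t: 3.3
tcp_pos: [0.5744, -0.0427, 0.1213]
tool_rot: [0.678, 0.735, 0.0, 0.0]
force: [-0.1, -0.5, 0.2]
finger_gap: 0.004
gripper_force: 0.0
```

```bash
python3 - <<'E'
from fit import *
v=[.5775,.0013,1.653]
s=manip.sense();g=w((-38,0,120),v); print(s["t"],s["tcp_pos"],delta(g),s["force"])
im=manip.snapshot("scene")[170:290,200:360]
cv2.imwrite("pics/m2.png",cv2.resize(im[:,:,::-1],None,fx=4,fy=4,interpolation=cv2.INTER_CUBIC))
E
```

```text
3.3 [ 0.57439802 -0.0426798   0.12131701] [5.6 6.7 1.3] [-0.05949983 -0.4948456   0.22133493]
```

View pics/m2.png

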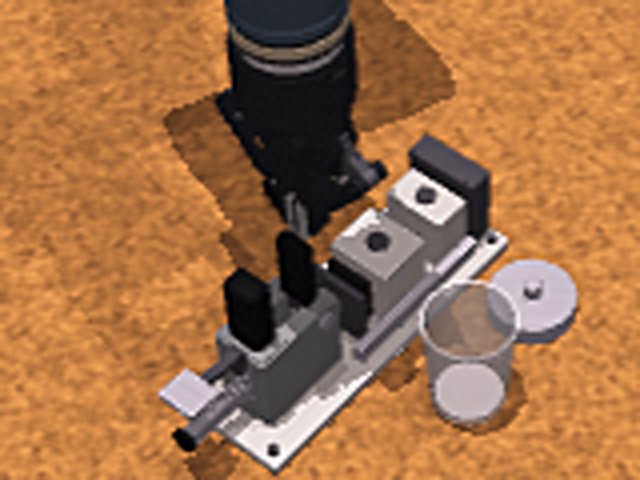

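The finger stands in front of the trigger, about 6 mm off-centre. I'll shift it over and feel for contact.

step_arm --targets "0 3 0 0;0 6 0 0;0 6 0 0;-2 6 0 0;-4 6 0 0;-5 6 0 0;-5 6 0 0"

```text
t: 4.05
tcp_pos: [0.5803, -0.0468, 0.1207]
tool_rot: [0.678, 0.735, -0.0, -0.0]
force: [0.1, 0.3, 0.3]
finger_gap: -0.006
gripper_force: 0.0
```

```bash
cat > st.py <<'E'
from fit import *
v=[.5775,.0013,1.653]
s=manip.sense();c,sn=np.cos(v[2]),np.sin(v[2]);d=s["tcp_pos"]-np.array([v[0],v[1],0])
print("t",s["t"],"clampframe mm",np.round([1e3*(c*d[0]+sn*d[1]),1e3*(-sn*d[0]+c*d[1]),1e3*d[2]],1),"F clamp",np.round([c*s["force"][0]+sn*s["force"][1],-sn*s["force"][0]+c*s["force"][1],s["force"][2]],2))
E
python3 st.py
```

```text
t 4.05 clampframe mm [-48.2   1.1 120.7] F clamp [ 0.31 -0.12  0.35]
```

step_arm --targets "-2 0 0 0;-4 0 0 0;-5 0 0 0;-5 0 0 0"

```text
t: 4.45
tcp_pos: [0.5807, -0.0514, 0.1209]
tool_rot: [0.678, 0.735, 0.0, -0.0]
force: [-0.6, 2.7, 2.0]
finger_gap: -0.002
gripper_force: 1.4
```

```bash
python3 st.py
```

```text
t 4.45 clampframe mm [-52.8   1.2 120.9] F clamp [2.72 0.39 2.03]
```

step_arm --targets "-3 0 0 0;-6 0 0 0;-9 0 0 0;-12 0 0 0;-14 0 0 0;-16 0 0 0;-17 0 0 0;-18 0 0 0;-18 0 0 0"

```text
t: 5.35
tcp_pos: [0.5817, -0.0689, 0.1198]
tool_rot: [0.678, 0.735, 0.0, -0.001]
force: [1.3, 6.1, -1.6]
finger_gap: 0.003
gripper_force: 2.3
```

```bash
python3 st.py
```

```text
t 5.35 clampframe mm [-70.3   1.6 119.8] F clamp [ 5.93 -1.8  -1.57]
```

step_arm --targets "-1 0 0 0;-1.5 0 0 0;2 0 0 0;6 0 0 0;10 0 0 0;14 0 0 0;18 0 0 0;21 0 0 0;22 0 0 0;22 0 0 0"

```text
t: 6.35
tcp_pos: [0.5806, -0.0474, 0.1206]
tool_rot: [0.677, 0.736, 0.0, 0.0]
force: [-0.6, 0.8, 1.2]
finger_gap: 0.006
gripper_force: 1.0
```

```bash
python3 st.py; python3 - <<'E'
from h import *
a=cv2.imread("pics/scene0.png")[200:290,230:350]
b=manip.snapshot("scene")[200:290,230:350,::-1]
cv2.imwrite("pics/m3.png",cv2.resize(np.hstack([a,b]),None,fx=3.3,fy=5,interpolation=cv2.INTER_CUBIC))
E
```

```text
t 6.35 clampframe mm [-48.8   0.9 120.6] F clamp [0.88 0.56 1.2 ]
```

View pics/m3.png

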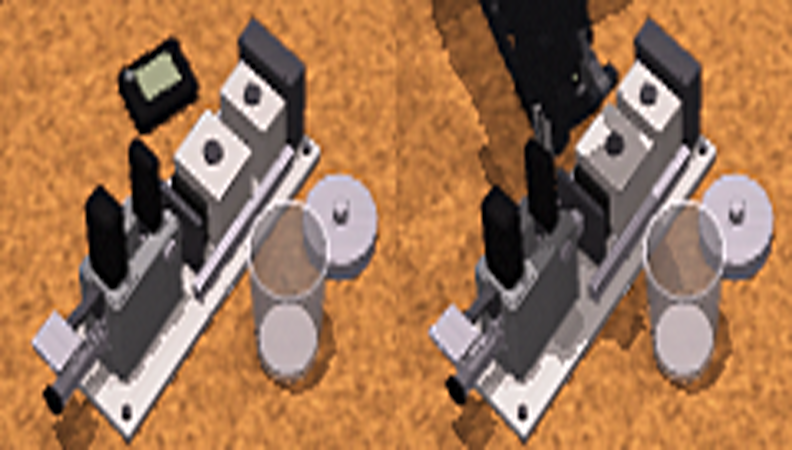

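The mould moved on by about 6 mm, with its dot shifting up-right, and everything else is unchanged. Two more squeezes should be safe.

step_arm --targets "-4 0 0 0;-8 0 0 0;-11 0 0 0;-14 0 0 0;-17 0 0 0;-19 0 0 0;-21 0 0 0;-22 0 0 0;-23 0 0 0;-23.5 0 0 0;-23.5 0 0 0"

```text
t: 7.5
tcp_pos: [0.5817, -0.0703, 0.12]
tool_rot: [0.678, 0.735, 0.0, -0.001]
force: [0.5, 6.0, -1.8]
finger_gap: 0.004
gripper_force: 2.3
```

```bash
python3 st.py
```

```text
t 7.5 clampframe mm [-71.7   1.7 120. ] F clamp [ 5.95 -0.98 -1.76]
```

step_arm --targets "3 0 0 0;7 0 0 0;11 0 0 0;15 0 0 0;19 0 0 0;22 0 0 0;23.5 0 0 0;23.5 0 0 0;23.5 0 0 0"

```text
t: 8.4
tcp_pos: [0.5806, -0.0475, 0.1206]
tool_rot: [0.678, 0.735, 0.0, 0.0]
force: [0.2, 2.2, 0.8]
finger_gap: -0.002
gripper_force: 1.0
```

step_arm --targets "-4 0 0 0;-8 0 0 0;-11 0 0 0;-14 0 0 0;-17 0 0 0;-19 0 0 0;-21 0 0 0;-22 0 0 0;-23 0 0 0;-23.5 0 0 0;-23.5 0 0 0"

```text
t: 9.5
tcp_pos: [0.5817, -0.0697, 0.1198]
tool_rot: [0.678, 0.735, 0.0, -0.002]
force: [1.4, 6.5, -2.6]
finger_gap: 0.005
gripper_force: 2.9
```

```bash
python3 st.py
```

```text
t 9.5 clampframe mm [-71.1   1.7 119.8] F clamp [ 6.32 -1.91 -2.62]
```

step_arm --targets "3 0 0 0;7 0 0 0;11 0 0 0;15 0 0 0;19 0 0 0;22 0 0 0;23.5 0 0 0;23.5 0 0 0;23.5 0 0 0"

```text
t: 10.4
tcp_pos: [0.5805, -0.0475, 0.1206]
tool_rot: [0.678, 0.735, 0.0, -0.0]
force: [-0.0, 1.5, 0.7]
finger_gap: -0.002
gripper_force: 1.0
```

```bash
python3 st.py; python3 - <<'E'
from h import *
a=cv2.imread("pics/m3.png")[:,396:]
b=cv2.resize(manip.snapshot("scene")[200:290,230:350,::-1],None,fx=3.3,fy=5,interpolation=cv2.INTER_CUBIC)
cv2.imwrite("pics/m4.png",np.hstack([a,b]))
E
```

```text
t 10.4 clampframe mm [-48.9   1.  120.6] F clamp [ 1.47 -0.09  0.72]
```

View pics/m4.png

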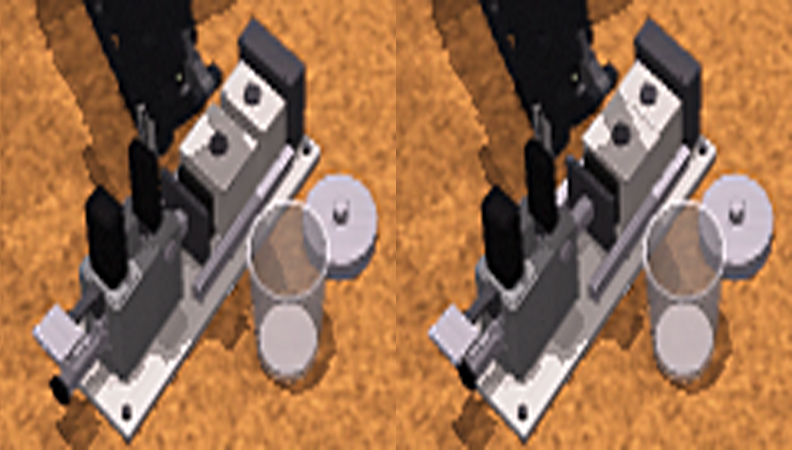

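Three teeth have been caught and the mould looks home, with its halves meeting at about (635,110). I'll back off slightly for a full return, then squeeze while watching the force.

step_arm --targets "2 0 0 0;2 0 0 0;2 0 0 0;-3 0 0 0;-7 0 0 0;-11 0 0 0;-14 0 0 0;-16 0 0 0;-18 0 0 0;-19 0 0 0;-19.5 0 0 0;-19.5 0 0 0"

```text
t: 11.65
tcp_pos: [0.5818, -0.065, 0.12]
tool_rot: [0.678, 0.735, 0.001, -0.002]
force: [1.9, 8.2, -1.7]
finger_gap: 0.0
gripper_force: 3.6
```

```bash
python3 st.py
```

```text
t 11.65 clampframe mm [-66.4   1.2 120. ] F clamp [ 7.97 -2.57 -1.68]
```

step_arm --targets "-1 0 0 0;-2 0 0 0;-2 0 0 0;-2 0 0 0"

```text
t: 12.05
tcp_pos: [0.5818, -0.0665, 0.1198]
tool_rot: [0.678, 0.735, 0.001, -0.002]
force: [2.1, 9.8, -2.1]
finger_gap: -0.001
gripper_force: 3.9
```

```bash
python3 st.py
```

```text
t 12.05 clampframe mm [-68.    1.3 119.8] F clamp [ 9.56 -2.89 -2.13]
```

step_arm --targets "-1 0 0 0;-2 0 0 0;-2 0 0 0;-2 0 0 0"

```text
t: 12.45
tcp_pos: [0.5818, -0.0682, 0.1197]
tool_rot: [0.678, 0.735, 0.002, -0.002]
force: [2.6, 9.7, -2.4]
finger_gap: -0.005
gripper_force: 4.2
```

```bash
python3 st.py
```

```text
t 12.45 clampframe mm [-69.6   1.4 119.7] F clamp [ 9.46 -3.43 -2.38]
```

step_arm --targets "-1 0 0 0;-1.5 0 0 0;-1.5 0 0 0"

```text
t: 12.75
tcp_pos: [0.5817, -0.0694, 0.1196]
tool_rot: [0.678, 0.735, 0.002, -0.003]
force: [2.5, 11.6, -2.9]
finger_gap: 0.004
gripper_force: 4.4
```

```bash
python3 st.py
```

```text
t 12.75 clampframe mm [-70.8   1.6 119.6] F clamp [11.32 -3.4  -2.88]
```

step_arm --targets "3 0 0 0;7 0 0 0;11 0 0 0;15 0 0 0;19 0 0 0;22 0 0 0;25 0 0 0;27 0 0 0;27 0 0 0;27 0 0 0"

```text
t: 13.75
tcp_pos: [0.5805, -0.046, 0.1207]
tool_rot: [0.678, 0.735, -0.0, 0.0]
force: [0.0, -0.8, -0.1]
finger_gap: -0.001
gripper_force: 0.0
```

```bash
python3 st.py; python3 - <<'E'
from h import *
a=cv2.imread("pics/m4.png")[:,396:]
b=cv2.resize(manip.snapshot("scene")[200:290,230:350,::-1],None,fx=3.3,fy=5,interpolation=cv2.INTER_CUBIC)
cv2.imwrite("pics/m5.png",np.hstack([a,b]))
E
```

```text
t 13.75 clampframe mm [-47.4   0.8 120.7] F clamp [-0.83  0.05 -0.12]
```

View pics/m5.png

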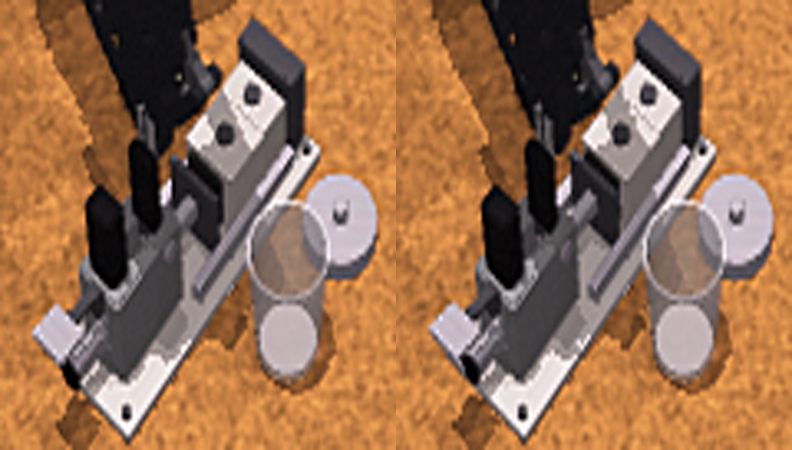

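One more tooth has been caught: the peak was 11.3 N, so the hold should be the 3 N tooth. Now the final squeeze, slowly and by force.

step_arm --targets "-4 0 0 0;-8 0 0 0;-11 0 0 0;-13 0 0 0;-15 0 0 0;-16 0 0 0;-17 0 0 0;-18 0 0 0;-19 0 0 0;-20 0 0 0;-20 0 0 0"

```text
t: 14.9
tcp_pos: [0.5816, -0.0625, 0.1204]
tool_rot: [0.678, 0.735, 0.002, -0.002]
force: [1.6, 11.0, 0.2]
finger_gap: 0.001
gripper_force: 5.1
```

```bash
python3 st.py
```

```text
t 14.9 clampframe mm [-63.9   1.2 120.4] F clamp [10.86 -2.48  0.17]
```

step_arm --targets "-0.5 0 0 0;-1 0 0 0;-1.5 0 0 0;-2 0 0 0;-2 0 0 0;-2 0 0 0"

```text
t: 15.5
tcp_pos: [0.5817, -0.064, 0.1202]
tool_rot: [0.678, 0.735, 0.002, -0.003]
force: [2.3, 11.7, -1.0]
finger_gap: 0.003
gripper_force: 5.4
```

```bash
python3 st.py
```

```text
t 15.5 clampframe mm [-65.4   1.2 120.2] F clamp [11.44 -3.22 -1.03]
```

step_arm --targets "-0.5 0 0 0;-1 0 0 0;-1.5 0 0 0;-2 0 0 0;-2 0 0 0;-2 0 0 0"

```text
t: 16.1
tcp_pos: [0.5818, -0.0656, 0.1199]
tool_rot: [0.678, 0.735, 0.002, -0.003]
force: [2.2, 12.6, -1.6]
finger_gap: -0.003
gripper_force: 5.4
```

```bash
python3 st.py
```

```text
t 16.1 clampframe mm [-67.1   1.2 119.9] F clamp [12.35 -3.21 -1.64]
```

step_arm --targets "-0.5 0 0 0;-1 0 0 0;-1 0 0 0;-1 0 0 0"

```text
t: 16.5
tcp_pos: [0.5818, -0.0663, 0.1198]
tool_rot: [0.678, 0.735, 0.002, -0.003]
force: [2.7, 12.8, -2.5]
finger_gap: -0.002
gripper_force: 5.6
```

```bash
python3 st.py
```

```text
t 16.5 clampframe mm [-67.8   1.2 119.8] F clamp [12.56 -3.73 -2.47]
```

step_arm --targets "-0.5 0 0 0;-1 0 0 0;-1 0 0 0;-1 0 0 0"

```text
t: 16.9
tcp_pos: [0.5819, -0.067, 0.1197]
tool_rot: [0.678, 0.735, 0.003, -0.003]
force: [2.0, 13.3, -3.9]
finger_gap: -0.003
gripper_force: 5.7
```

```bash
python3 st.py
```

```text
t 16.9 clampframe mm [-68.5   1.3 119.7] F clamp [13.07 -3.06 -3.85]
```

step_arm --targets "-0.5 0 0 0;-1 0 0 0;-1.5 0 0 0;-1.5 0 0 0;-1.5 0 0 0"

```text
t: 17.4
tcp_pos: [0.5819, -0.0683, 0.1195]
tool_rot: [0.678, 0.735, 0.003, -0.004]
force: [3.3, 13.9, -3.5]
finger_gap: -0.001
gripper_force: 5.8
```

```bash
python3 st.py
```

```text
t 17.4 clampframe mm [-69.7   1.4 119.5] F clamp [13.58 -4.46 -3.49]
```

step_arm --targets "-0.5 0 0 0;-1 0 0 0;-1 0 0 0;-1 0 0 0"

```text
t: 17.8
tcp_pos: [0.5819, -0.0687, 0.1195]
tool_rot: [0.679, 0.735, 0.003, -0.004]
force: [4.0, 15.3, -3.6]
finger_gap: -0.002
gripper_force: 6.4
```

```bash
python3 st.py
```

```text
t 17.8 clampframe mm [-70.2   1.4 119.5] F clamp [14.89 -5.23 -3.63]
```

step_arm --targets "3 0 0 0;7 0 0 0;11 0 0 0;15 0 0 0;19 0 0 0;22 0 0 0;25 0 0 0;27 0 0 0;29 0 0 0;29 0 0 0;29 0 0 0"

```text
t: 18.9
tcp_pos: [0.5804, -0.0455, 0.1206]
tool_rot: [0.678, 0.735, -0.0, 0.0]
force: [0.7, -0.5, -0.0]
finger_gap: -0.004
gripper_force: 0.0
```

```bash
python3 st.py; python3 - <<'E'
from h import *
a=cv2.imread("pics/m5.png")[:,396:]
b=cv2.resize(manip.snapshot("scene")[200:290,230:350,::-1],None,fx=3.3,fy=5,interpolation=cv2.INTER_CUBIC)
cv2.imwrite("pics/m6.png",np.hstack([a,b]))
E
```

```text
t 18.9 clampframe mm [-46.9   0.9 120.6] F clamp [-0.55 -0.66 -0.02]
```

View pics/m6.png

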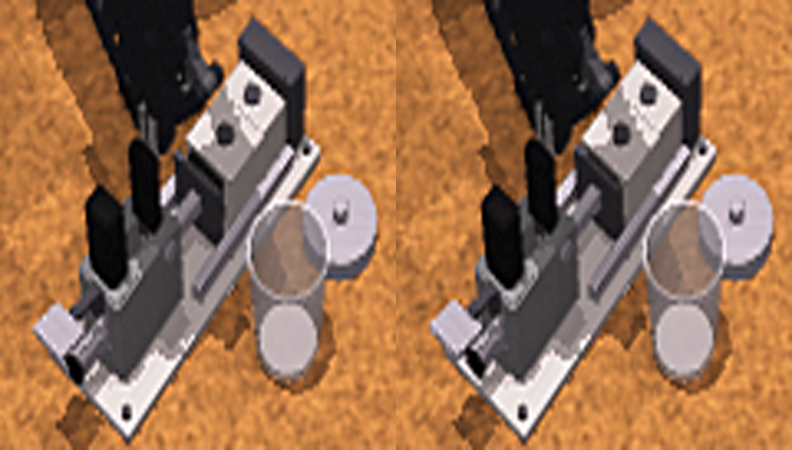

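```bash
python3 - <<'E'
import cv2,numpy as np
for f in("m3","m4","m5","m6"):
    g=cv2.imread(f"pics/{f}.png")[:,396:]; t=cv2.cvtColor(g,cv2.COLOR_BGR2GRAY)[330:415,35:100]
    ys,xs=np.where(t<40); print(f,len(xs),xs.mean()+35,ys.mean()+330)
    p=cv2.cvtColor(g,cv2.COLOR_BGR2GRAY); print("  row185",p[185,160:240:3])
E
```

```text
m3 333 59.88288288288288 390.6876876876877
  row185 [ 29  34  31  34  36  41  50  47  25   6   5  12  14  23  42  78 103 104
 113 132 152 177 165 109  80  94  97]
m4 312 70.7051282051282 375.3814102564103
  row185 [ 62 151 199 248  58  11  32  34  32  30  32  34  44  55  55  42  22   7
   6   8  20  65 104  87  92  96  98]
m5 312 74.75320512820514 368.9294871794872
  row185 [ 65 148 191 233 233 105  25  25  30  25  22  26  22  30  34  44  58  56
  43  19   4  44 107  87  92  95  98]
m6 293 78.89419795221843 361.92150170648466
  row185 [ 64 148 190 225 217 231 122  24  21  25  31  70  99  53  28  25  27  33
  40  51  53  52  81  89  94  96  97]
```

The jaw advanced a full tooth: the tail shifted (4,7) px, matching the earlier steps, and the jaw plate closed up on the mould. So it is now held on the 9 N tooth. Next I move over to the tab.

```bash
python3 - <<'E'
from fit import *
v=[.5775,.0013,1.653]
print(delta(w((-171,0,170),v)),delta(w((-171,0,95),v)))
E
```

```text
[-124.2    1.   -49.3] [-124.2    1.    25.7]
```

step_arm --targets "2 0 -20 0;2 0 -45 0;2 0 -52 0;-20 0 -52 0;-55 0 -52 0;-90 0 -52 0;-115 0 -52 0;-123 0 -52 0;-123 0 -52 0;-123 0 -52 0;-123 0 -52 0"

```text
t: 20.05
tcp_pos: [0.5899, -0.1661, 0.1725]
tool_rot: [0.677, 0.736, 0.0, -0.001]
force: [0.4, -0.5, -0.1]
finger_gap: -0.004
gripper_force: 0.0
```

```bash
python3 st.py;  python3 - <<'E'
from fit import *
v=[.5775,.0013,1.653]
print(delta(w((-171,0,95),v)))
E
```

```text
t 20.05 clampframe mm [-167.8    1.4  172.5] F clamp [-0.54 -0.33 -0.1 ]
[-3.3  1.4 77.5]
```

step_arm --targets "-2 1 20 0;-2 1 45 0;-2 1 65 0;-2 1 74 0;-2 1 77 0;-2 1 79 0;-2 1 81 0;-2 1 83 0;-2 1 84 0;-2 1 84 0"

```text
t: 21.05
tcp_pos: [0.5924, -0.171, 0.0899]
tool_rot: [0.678, 0.735, -0.0, 0.002]
force: [-1.0, -2.9, 3.7]
finger_gap: 0.004
gripper_force: 2.1
```

```bash
python3 st.py; python3 - <<'E'
from h import *
b=cv2.resize(manip.snapshot("scene")[180:300,220:350,::-1],None,fx=4,fy=4,interpolation=cv2.INTER_CUBIC)
cv2.imwrite("pics/m7.png",b)
E
```

```text
t 21.05 clampframe mm [-172.9   -0.7   89.9] F clamp [-2.77  1.26  3.67]
```

View pics/m7.png

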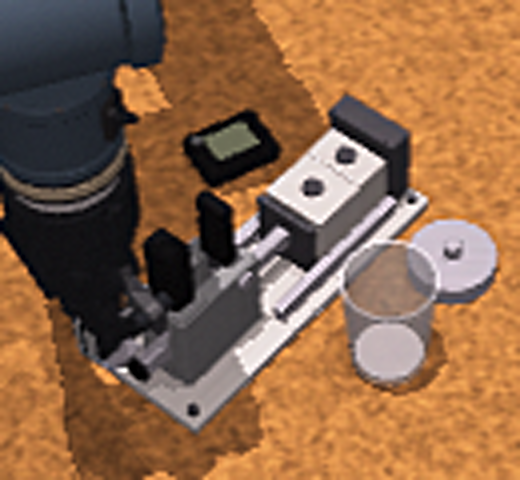

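The finger is on the tab at 3.7 N, the mould is closed and the jaw plate is tight against it. The clamp has been left holding for over 2 s, so I press on.

step_arm --targets "0 0 2 0;0 0 4 0;0 0 6 0;0 0 8 0;0 0 10 0;0 0 11 0;0 0 12 0;0 0 13 0;0 0 13 0"

```text
t: 22.0
tcp_pos: [0.5915, -0.1696, 0.0757]
tool_rot: [0.678, 0.735, 0.0, -0.0]
force: [0.5, -1.7, 1.0]
finger_gap: 0.001
gripper_force: 0.5
```

```bash
python3 st.py; python3 - <<'E'
from h import *
b=cv2.resize(manip.snapshot("scene")[180:300,220:350,::-1],None,fx=4,fy=4,interpolation=cv2.INTER_CUBIC)
cv2.imwrite("pics/m8.png",b)
E
```

```text
t 22.0 clampframe mm [-1.715e+02  1.000e-01  7.570e+01] F clamp [-1.7  -0.34  1.04]
```

View pics/m8.png

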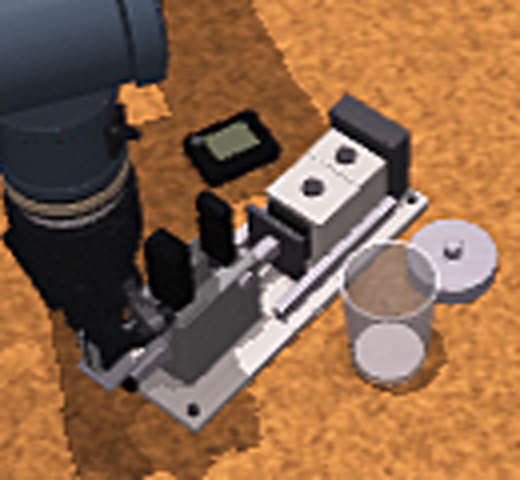

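The jaw has sprung back off the mould, with its plate edge going from about (262,200) to (250,207), and the mould is still closed. I'll let the tab up and retreat.

step_arm --targets "0 0 -2 0;0 0 -6 0;0 0 -10 0;0 0 -14 0;0 0 -18 0;0 0 -25 0;0 0 -50 0;0 0 -90 0;0 0 -120 0;0 0 -120 0;0 0 -120 0;0 0 -120 0"

```text
t: 23.25
tcp_pos: [0.5905, -0.1691, 0.1948]
tool_rot: [0.678, 0.735, -0.0, -0.001]
force: [1.0, 0.7, -0.5]
finger_gap: 0.0
gripper_force: 0.0
```

```bash
python3 st.py; python3 - <<'E'
from h import *
a=cv2.imread("pics/m8.png")
b=cv2.resize(manip.snapshot("scene")[180:300,220:350,::-1],None,fx=4,fy=4,interpolation=cv2.INTER_CUBIC)
cv2.imwrite("pics/m9.png",b)
s0=cv2.imread("pics/m7.png")
# compare jaw/mould columns along the bar between frames
for n,i in(("held",s0),("pressed",a),("up",b)):
    g=cv2.cvtColor(i,cv2.COLOR_BGR2GRAY); t=[g[int(245-0.72*k),int(255+k)] for k in range(0,80,4)]; print(n,t)
for n in("weight_a","beaker","timer","wrench","stand"):
    r=manip.mark_of("scene",n); print(n,[np.round(k["position"],1).tolist() for k in r[:2]])
E
```

```text
t 23.25 clampframe mm [-170.9    1.   194.8] F clamp [ 0.64 -1.03 -0.52]
held [np.uint8(232), np.uint8(158), np.uint8(108), np.uint8(140), np.uint8(166), np.uint8(199), np.uint8(145), np.uint8(1), np.uint8(30), np.uint8(84), np.uint8(56), np.uint8(125), np.uint8(239), np.uint8(223), np.uint8(231), np.uint8(234), np.uint8(255), np.uint8(226), np.uint8(244), np.uint8(233)]
pressed [np.uint8(87), np.uint8(125), np.uint8(129), np.uint8(115), np.uint8(19), np.uint8(23), np.uint8(94), np.uint8(54), np.uint8(1), np.uint8(24), np.uint8(44), np.uint8(146), np.uint8(238), np.uint8(223), np.uint8(231), np.uint8(234), np.uint8(255), np.uint8(225), np.uint8(245), np.uint8(234)]
up [np.uint8(85), np.uint8(123), np.uint8(127), np.uint8(115), np.uint8(19), np.uint8(23), np.uint8(95), np.uint8(53), np.uint8(1), np.uint8(24), np.uint8(44), np.uint8(144), np.uint8(236), np.uint8(221), np.uint8(229), np.uint8(231), np.uint8(255), np.uint8(224), np.uint8(243), np.uint8(230)]
weight_a [[397.1, 188.1], [333.3, 248.0]]
beaker [[312.3, 267.0]]
timer [[277.2, 218.3]]
wrench [[205.2, 363.3]]
stand [[395.1, 150.9]]
```

View pics/m9.png

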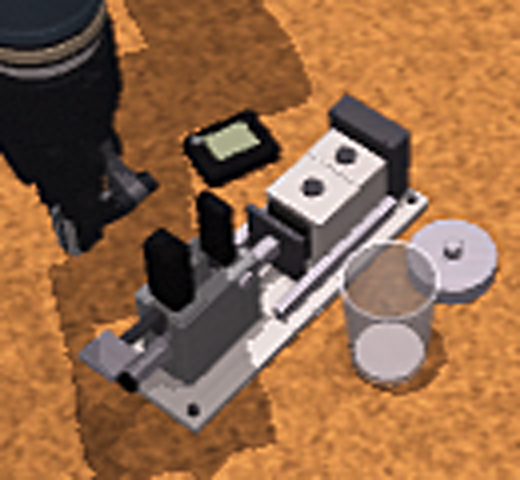

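The tab is up, the jaw stands off and the mould is closed. I'll measure the jaw's back-off exactly, by the tail end, before handing in.

```bash
python3 - <<'E'
import cv2,numpy as np
from h import manip
g=cv2.resize(manip.snapshot("scene")[200:290,230:350,::-1],None,fx=3.3,fy=5,interpolation=cv2.INTER_CUBIC)
t=cv2.cvtColor(g,cv2.COLOR_BGR2GRAY)
ys,xs=np.where(t[330:415,35:100]<40);print(len(xs),xs.mean()+35,ys.mean()+330)
for r in(185,200,215): 
  for f in("m4","m5"):print(r,f,cv2.cvtColor(cv2.imread(f"pics/{f}.png")[:,396:],cv2.COLOR_BGR2GRAY)[r,160:240:3])
  print(r,"now",t[r,160:240:3])
E
```

```text
278 71.66546762589928 377.69424460431657
185 m4 [ 62 151 199 248  58  11  32  34  32  30  32  34  44  55  55  42  22   7
   6   8  20  65 104  87  92  96  98]
185 m5 [ 65 148 191 233 233 105  25  25  30  25  22  26  22  30  34  44  58  56
  43  19   4  44 107  87  92  95  98]
185 now [ 98 196 208 237  45   9  35  35  30  25  27  40  69  91  96  71  25   0
   7  15  23  62 101  82  85  91  96]
200 m4 [123 250 200 111  40  17  18  53 105 134 129  89  43  30  30  29  35  44
  53  36  20  63 113 101 101  98  97]
200 m5 [125 250 197 120  61  33  19  49 103 133 142 138 134  89  29  28  33  32
  30  28  32  62 117 100 101  96  97]
200 now [123 250 199 109  36  10  12  72 161 213 216 162  73  27  26  24  40  63
  78  50  16  56 115 105 100  97  98]
215 m4 [ 15  53  85  81  83  98 132 144 128 104  81  80  73  28  32  31  33  34
  35  25  15  48 115 102  98  86 123]
215 m5 [ 13  52  82  88 125 122 132 141 127 104  80  79  76  44  34  32  31  32
  32  31  30  44  85 105  98  86 123]
215 now [ 18  94 194 175 145 165 209 226 199 137  76  70  71  30  32  34  31  33
  36  26  15  46 116 104  90  63 111]
```

```bash
python3 -c "
from station import manip
print(manip.sign_off())"
```

```text
the job is handed in; nothing more can be done
None
```

The job is done and handed in at about 23 s: the loose half was walked home and held for over 2 s on the 9 N tooth (identified by tooth count, jaw position and trigger force, not measured directly), then released with the tab back up, the jaw about 2 mm clear and the mould closed.

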